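Bolt the tool chest shut against its spring catch

ROBOT

A 6-joint arm with a two-finger parallel gripper is mounted at the origin on the work surface. World frame = base frame: x ahead of the robot, y to its left, z up, the work surface at z = 0. Lengths are in m, angles in rad, forces in N, time in s.
With the tool pointing down it reaches from about 0.35 to 0.975 m from the base axis. Payload 4.9 kg.
Tool frame: the origin (TCP) lies midway between the tips of the shut fingers; the grasp point (between the pads) lies manip.grip_depth behind it (manip.grip_depth is the distance from the TCP to the grasp point, in m); z points along the fingers, x is the direction in which the jaws open and shut, and the axes are right-handed (so a half turn about z gives the same grasp; the last joint's range is limited). The gripper opens to 85 mm and grips with 20 to 120 N. Pads are 22 mm wide; open, the fingers measure 114 mm over their backs; the gripper's body (76 mm by 85 mm) begins 54 mm behind the grasp point. The pads swing forward as they close: fully open they stand 13 mm farther back than shut.
Start: joints at [1.003, 0.053, 1.613, -0, 1.476, -0.119], TCP at [0.271, 0.563, 0.231] pointing down, gripper open.
Joint ranges: [-3.01, 3.01], [-1.01, 2.22], [0.06, 2.58], [-1.02, 4.17], [0.09, 2.62], [-3.14, 3.14]. Speed limits (rad/s): [2.57, 2.57, 3.14, 3.14, 3.14, 3.14].

INTERFACE

Orientations are given as a unit quaternion [w, x, y, z].
In Python, from plant import state, grab_frame, ticket, manip gives the robot as it stands.
- The arm moves only by the tool carry_out, never from a script. Its argument "moves" is a list that holds one entry, the list of rows, each a list of 7 numbers: the turn, a rotation vector about the tool's x, y, z each as a share of 5 degrees, from -1 to 1, then the shift along the tool's x, y, z each as a share of 0.04 m, from -1 to 1, then the gripper command: -1 is shut, 1 is fully open, values between are in proportion. A call has 1 to 8 rows; each row shifts and turns the commanded pose from where the row before left it, along the tool's axes as they then stand; what a row does not reach is not made up. A row lasts 1/12 s, in which the tool goes at most 41.7 mm and 7.16 degrees, less where a joint would pass 70% of its speed; a pose out of reach is approached as far as the arm can. A call with a number of a shift or a turn outside -1 to 1 is refused whole. A call with a gripper value outside its range is refused whole. The fingers move at their own pace and stop on an object; the grip force is fixed at half the most. Time passes only in rows, so rows that do not move let the fingers close. It gives the time, the measured TCP pose, the force and the opening at its end, in the units of the state.
- state(): the state, without advancing time (a new reading comes with each control period).
- grab_frame(name): name is "side" or "top"; returns a dict with "frame" (420x560x3 uint8, red, green, blue), "z_map" (420x560 float32, m along the optical axis (not along the pixel's ray), 0 where there is no reading), "K" (3x3 intrinsics, pixels), "world_from_camera" (4x4, takes a point from camera to world coordinates). Camera axes: x right, y down, z forward; pixel columns grow to the right and rows downward; lengths in m; the calibration is good to about 2 mm. A picture is of the moment at which its call begins.
- ticket.job_done(): hands the job in, once; it reports no verdict.
The state is a dict: "time": time; "joint_pos": joint angles; "joint_vel": joint speeds; "joint_efforts": joint torques, N m; "tool_pos": TCP position; "tool_rot": TCP orientation; "contact_force": force on the tool from outside, world axes, zero at the start; "ft_torque": the same for the moment, N m; "gripper_width": opening from 0.0 (shut) to 1.0 (fully open).
Only numpy, scipy, OpenCV 4.12 (cv2) and the standard library are available. Lean on these libraries where they do the work, as an engineer would, in place of code of your own. Each camera call takes 0.05 s, during which the arm holds its last target.

TASK

Bolt the blue tool chest shut: press the spring catch (the long flat pad) down with one fingertip and keep it down while the other finger pushes the bolt's upright tab, sliding the bolt fully home through the keeper on the lid; then let the catch spring up to lock it and move clear. Only press and push: grip or lift nothing, do not ram the bolt, and leave the wrench, socket, tin and screwdriver where they are.

Things in the scene. Friction and masses are not known exactly. Their poses are not given: they have to be found in the camera images.
- chest: Closed blue steel tool chest fixed to the bench, 280 (x) x 300 (y) x 90 mm high. Origin at the centre of its underside, z up. Its +x axis, level and roughly away from the robot, is the way the bolt slides to lock, from the deck across the seam into the keeper on the lid. Local x and y below are along the chest's axes, from its origin.
- catch_top (a point): Centre of the top face of the spring catch's pad: a flat level steel plate 104 (x) x 26 (y) x 6 mm at local x -42, y +28 mm, its top 130 mm above the bench when up. It can be pressed anywhere along its length, stays level and goes straight down 12 mm. A fingertip may slide along it.
- catch (a joint): Travel of the catch in m: 0 up, 0.012 fully down. Its spring pushes up with about 4 N at the top, 8 N at the bottom. Above 0.006 its tongue is clear of the bolt's teeth (12 mm apart along the whole travel); with less it blocks the bolt. Hold it at 0.008 or more all the way. Let go, it rises fully only where the tongue meets a gap, as with the bolt drawn back or home.
- tab_face (a point): Middle of the rear (-x) face of the bolt's upright steel tab, the face to push, 25 mm above the tab's foot and 134 mm above the bench; at the start at local x -50, y -28 mm, so 56 mm to the -y side of the pad's middle line and 8 mm behind the pad's centre. It moves with the bolt. The tab is 6 (x) x 36 (y) x 40 mm high.
- tab_top (a point): Centre of the tab's top edge, 149 mm above the bench. The tab stands on the flat bolt, whose top lies 109 mm above the bench; the low guides round the bolt reach 113 mm, at local x -96, +14 and (keeper, on the lid) +52 mm. So a finger behind the tab with its tip level with the pressed pad (118 to 122 mm) touches only the tab.
- bolt (a joint): Travel of the bolt in m: 0 (to 0.001) drawn back, 0.036 fully home at its end stop. It slides along the chest's +x with about 2 N of friction and stays where it is left. The catch can spring up behind it from 0.034 on.
- wrench: Loose steel wrench, 180 mm long, 38 mm wide, 8 mm thick, lying on the chest's top near its +y side. Leave alone. Origin at its middle, underside.
- socket: Loose steel socket, 26 mm across, 42 mm high, upright on the chest's top near its -y side. Leave alone. Origin at the centre of its foot.
- tin: Loose open round steel tin, 90 mm across, 100 mm high, standing on the bench beside the chest (either side). Leave alone. Origin at the centre of its foot.
- screwdriver: Loose wood-handled screwdriver, 200 mm long, 26 mm thick, lying on the bench beside the chest, on the side where the tin is not. Leave alone. Origin at its middle, underside.

How it is judged:
On the way, in this order (a step that is already met when the one before it is completed fails the run):
1. a finger holds the catch pressed down, the bolt still drawn back (value of joint catch above 0.0065 m and value of joint bolt below 0.006 m and contact force between the fingers and catch_c1 above 0.5 N), for 0.1 s.
2. the bolt is home while the catch is still held down by a finger (value of joint bolt above 0.033 m and value of joint catch above 0.006 m and contact force between the fingers and catch_c1 above 0.5 N), for 0.05 s.
At the end, for the whole second after the job is handed in: The bolt stands at least 33 mm along its 36 mm travel (in the keeper), the catch has sprung up to within 2 mm of its top position, and wrench, socket, tin and screwdriver are within 20 mm of where they were (value of joint bolt above 0.033 m and value of joint catch below 0.002 m and distance of each of wrench, socket, tin, screwdriver from where it was at the start of the episode below 0.02 m); the robot touches nothing.
It fails at once if the catch was let up while the bolt was on its way (value of joint bolt between 0.008 and 0.03 m and value of joint catch below 0.004 m).
It fails at once if the bolt's tab was gripped hard or rammed (over 60 N) (contact force between the fingers and bolt_c5 above 60 N).
It fails at once if a bystander was lifted, carried or pushed away (over 20 mm) (distance of any of wrench, socket, tin, screwdriver from where it was at the start of the episode above 0.02 m).
It also fails if it takes over 35 s, if anything falls off the work surface, if the arm or the gripper's body presses on something with over 40 N, if the wrist force passes 120 N, or if a joint passes its speed limit or range.

## Working session

There is one attempt and no reset: what is moved stays moved. The work goes in short steps, Python scripts to look and compute and a tool call to move; the robot and the scene stay as the last step left them, time stands still between calls to the robot, and variables do not carry over. Pictures are saved under pics/ and viewed, and the job is handed in when it is done.

Besides the shell and the picture viewer there is one more tool, called after "Request:" by a JSON object that holds its "method" and its "body". carry_out: Moves the arm, as the interface text tells. Shift numbers are shares of 0.04 m and turn numbers shares of 5 degrees, none past 1 either way. Its arguments: {"type":"object","properties":{"moves":{"type":"array"}},"required":["moves"]}

```bash
mkdir -p pics; ls; python3 - <<'E'
from plant import state, grab_frame, manip
import cv2,numpy as np
print(state()); print([ (a,getattr(manip,a)) for a in dir(manip) if a[0]!='_'])
for n in("side","top"):
    f=grab_frame(n); cv2.imwrite(f"pics/{n}0.png",f["frame"][:,:,::-1]); np.savez(f"/tmp/{n}0.npz",**f); print(f["K"],f["world_from_camera"])
E
```

```text
pics
{'time': 0.0, 'joint_pos': array([ 1.00298935e+00,  5.33472975e-02,  1.61432010e+00,  3.29073262e-05,
        1.47599278e+00, -1.19000794e-01]), 'joint_vel': array([ 0.00195088, -0.00095061,  0.00058101,  0.00197177,  0.00283721,
       -0.00227259]), 'joint_efforts': array([ 8.36488944e-04, -3.93668997e+01, -3.70182323e+01, -1.57402803e-05,
        6.86988686e-03,  2.64104352e-05]), 'tool_pos': array([0.27083135, 0.56257167, 0.23005336]), 'tool_rot': array([ 4.27379514e-04,  8.46726509e-01,  5.32027396e-01, -9.41422158e-04]), 'contact_force': array([-0.06054897,  0.24190403, -0.2015248 ]), 'ft_torque': array([-0.01712502,  0.06145894,  0.02450514]), 'gripper_width': 0.9973459678527061}
[('IKError', <class 'plant.IKError'>), ('grip_depth', 0.0187)]
[[464.6190174    0.         281.29018038]
 [  0.         464.6190174  215.09679962]
 [  0.           0.           1.        ]] [[ 0.80229799 -0.40178677  0.44145817  0.02750864]
 [-0.59686492 -0.52959018  0.60273253 -0.62507374]
 [-0.00837805 -0.747062   -0.66470157  0.84959742]
 [ 0.          0.          0.          1.        ]]
[[452.2177265    0.         285.93353341]
 [  0.         452.2177265  207.43181415]
 [  0.           0.           1.        ]] [[-0.01722446 -0.99092822  0.1332838   0.40167348]
 [-0.99983856  0.0177526   0.00277514  0.03794724]
 [-0.0051161  -0.13321448 -0.99107403  1.0973612 ]
 [ 0.          0.          0.          1.        ]]
```

```bash
sleep 1
```

```text
(no output)
```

View pics/side0.png

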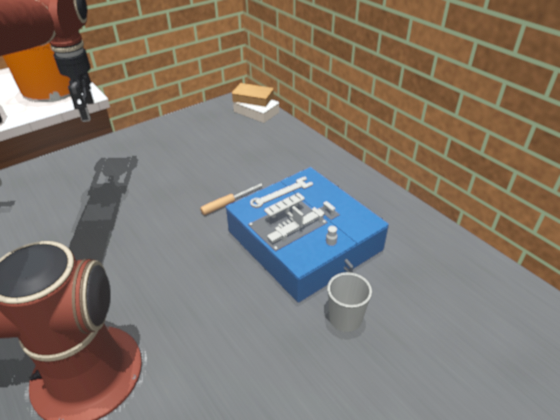

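View pics/top0.png

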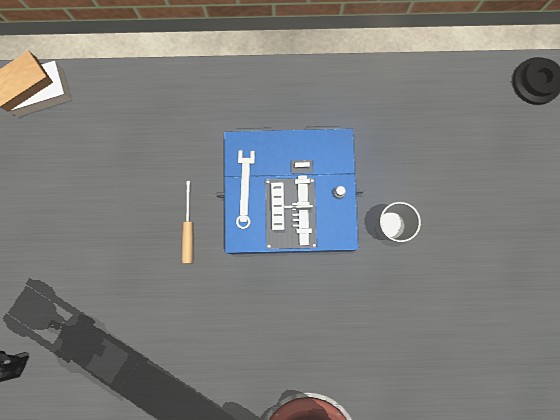

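The top view shows the chest at about (290,190), the pad at columns 272–285 and rows 182–230, the tab near (300,207), the tin at (400,222), the socket at (340,191) and the screwdriver at (187,225).

```bash
cat > h.py <<'E'
import numpy as np,cv2
def cloud(f):
    z=f["z_map"];v,u=np.indices(z.shape);K=f["K"]
    p=np.stack([(u-K[0,2])/K[0,0]*z,(v-K[1,2])/K[1,1]*z,z],-1)
    T=f["world_from_camera"];return p@T[:3,:3].T+T[:3,3]
E
python3 - <<'E'
from h import *
for n in("top","side"):
    f=np.load(f"/tmp/{n}0.npz");P=cloud(f);ok=f["z_map"]>0
    reg=ok&(P[...,0]>.3)&(P[...,0]<.85)&(P[...,1]>-.13)&(P[...,1]<.2)
    print(n)
    m=reg&(abs(P[...,2]-.09)<.004); q=P[m]; r=cv2.minAreaRect(q[:,:2].astype(np.float32)); print("lid",len(q),np.median(q[:,2]),r)
    for lo,hi,nm in((.1255,.136,"pad"),(.14,.16,"tab"),(.105,.1245,"low")):
        m=(reg&(P[...,2]>lo)&(P[...,2]<hi)).astype(np.uint8)
        k,l,s,c=cv2.connectedComponentsWithStats(m)
        for i in range(1,k):
            if s[i,4]>5:
                q=P[l==i]; print(nm,s[i],q.mean(0).round(4),cv2.minAreaRect(q[:,:2].astype(np.float32)))
f=np.load("/tmp/top0.npz");cv2.imwrite("pics/topz.png",cv2.resize(f["frame"][120:265,215:365,::-1],None,fx=4,fy=4,interpolation=cv2.INTER_CUBIC))
E
```

```text
top
lid 12890 0.08971926383512774 ((0.5821141004562378, 0.03286457061767578), (0.28583967685699463, 0.29730257391929626), 0.4351511597633362)
pad [271 182  13  48 561] [0.5367 0.06   0.1294] ((0.5369988083839417, 0.05995454639196396), (0.02603158913552761, 0.10344010591506958), 89.24610900878906)
pad [336 186   9  10  67] [ 0.5672 -0.0767  0.1307] ((0.5671209692955017, -0.0772828534245491), (0.019116992130875587, 0.01769922487437725), 0.4901221990585327)
tab [295 205  17   4  52] [0.5317 0.0046 0.1476] ((0.5316343307495117, 0.004369897767901421), (0.005659693852066994, 0.03408833220601082), 1.1074496507644653)
low [295 162  14   6  69] [0.6307 0.0042 0.112 ] ((0.6309621930122375, 0.004347336478531361), (0.029059378430247307, 0.010513168759644032), 88.97284698486328)
low [292 175  17  30 305] [0.5733 0.0051 0.1097] ((0.5743168592453003, 0.008798318915069103), (0.03524358198046684, 0.06666675955057144), 88.62799835205078)
low [333 187  12  11  43] [ 0.5622 -0.0734  0.1142] ((0.5641780495643616, -0.07474427670240402), (0.024499185383319855, 0.01775306463241577), 56.15299987792969)
low [
[... 1051 characters left out ...]
0.03267686814069748, 0.011223235167562962), 87.28572082519531)
low [291 204   9   4  24] [0.5679 0.0521 0.1102] ((0.5633382201194763, 0.05242075398564339), (0.031749289482831955, 0.013650192879140377), 1.4545564651489258)
low [268 207  57  35 546] [0.5255 0.0032 0.1099] ((0.5299427509307861, 0.016097834333777428), (0.15829047560691833, 0.06707442551851273), 0.9602794647216797)
low [270 215   7   5  25] [0.4993 0.0518 0.1104] ((0.4979334771633148, 0.050311602652072906), (0.020420119166374207, 0.014721416868269444), 56.50474166870117)
low [326 232  12  10  80] [ 0.5626 -0.0858  0.1144] ((0.5652366876602173, -0.08540743589401245), (0.018067168071866035, 0.026387259364128113), 60.16033935546875)
```

```bash
sleep 1
```

Request:
{"method": "carry_out", "body": {"moves": [[[0,0,-0.87,0,0,0,0],[0,0,-0.87,0,0,0,0],[0,0,-0.87,0,0,0,0],[0,0,-0.87,0,0,0,0],[0,0,-0.87,0,0,0,0],[0,0,-0.87,0,0,0,0],[0,0,0,-0.5,0.2,0,0],[0,0,0,-0.9,0.4,0,0]]]}}

```text
time: 0.77
tool_pos: [0.2944, 0.5083, 0.2305]
tool_rot: [-0.0, 0.703, 0.711, -0.0]
contact_force: [0.6, -0.8, 0.2]
gripper_width: 0.502
```

Request:
{"method": "carry_out", "body": {"moves": [[[0,0,0,-0.9,0.4,0,0],[0,0,0,-0.9,0.4,0,0],[0,0,0,-0.9,0.4,0,0],[0,0,0,-0.9,0.4,0,0],[0,0,0,-0.9,0.4,0,0],[0,0,0,-0.9,0.4,0,0],[0,0,0,-0.9,0.4,0,0],[0,0,0,-0.9,0.4,0,0]]]}}

```text
time: 1.43
tool_pos: [0.4255, 0.2183, 0.2309]
tool_rot: [-0.0, 0.705, 0.71, -0.0]
contact_force: [-0.3, 0.3, -0.8]
gripper_width: 0.495
```

Request:
{"method": "carry_out", "body": {"moves": [[[0,0,0,-0.9,0.4,0,0],[0,0,0,-0.9,0.4,0,0],[0,0,0,-0.9,0.4,0,0],[0,0,0,-0.9,0.4,0,0],[0,0,0,-0.6,0.2,0,0],[0,0,0,0,0,0,0],[0,0,0,0,0,0,0]]]}}

```text
time: 2.02
tool_pos: [0.4985, 0.0516, 0.2307]
tool_rot: [-0.001, 0.706, 0.708, -0.0]
contact_force: [0.1, -0.3, 0.0]
gripper_width: 0.503
```

Request:
{"method": "carry_out", "body": {"moves": [[[0,0,0,-0.54,0.24,0.4,0],[0,0,0,0,0,0.8,0],[0,0,0,0,0,0.4,0],[0,0,0,0,0,0,0],[0,0,0,0,0,0,0]]]}}

```text
time: 2.43
tool_pos: [0.5072, 0.0323, 0.1662]
tool_rot: [-0.001, 0.704, 0.71, -0.001]
contact_force: [-0.0, 0.0, 0.2]
gripper_width: 0.5
```

```bash
python3 - <<'E'
from plant import state, grab_frame
from h import *
s=state();print(s["tool_pos"],s["tool_rot"],s["gripper_width"],s["contact_force"])
for n in("side","top"):
    f=grab_frame(n);np.savez(f"/tmp/{n}1.npz",**f)
    c=(slice(120,265),slice(215,365)) if n=="top" else (slice(110,290),slice(200,400))
    cv2.imwrite(f"pics/{n}1.png",cv2.resize(f["frame"][c][:,:,::-1],None,fx=4 if n=="top" else 3,fy=4 if n=="top" else 3,interpolation=cv2.INTER_CUBIC))
E
```

```text
[0.50722658 0.03228927 0.16621742] [-0.00116044  0.70413827  0.71006149 -0.00079662] 0.49976699695132654 [-0.03133999  0.00563384  0.19474623]
```

View pics/side1.png

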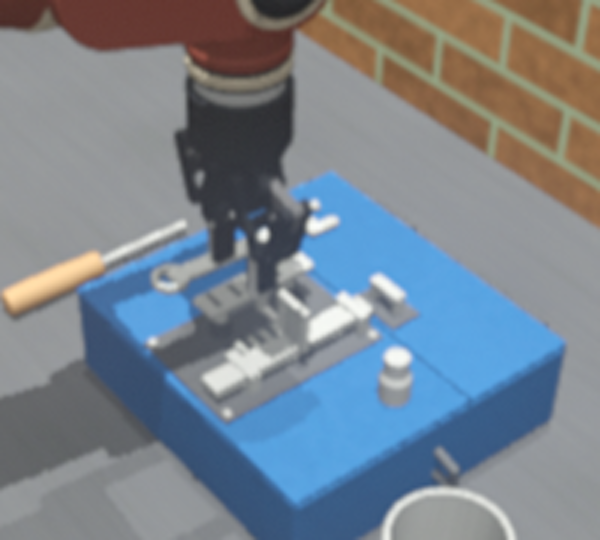

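View pics/top1.png

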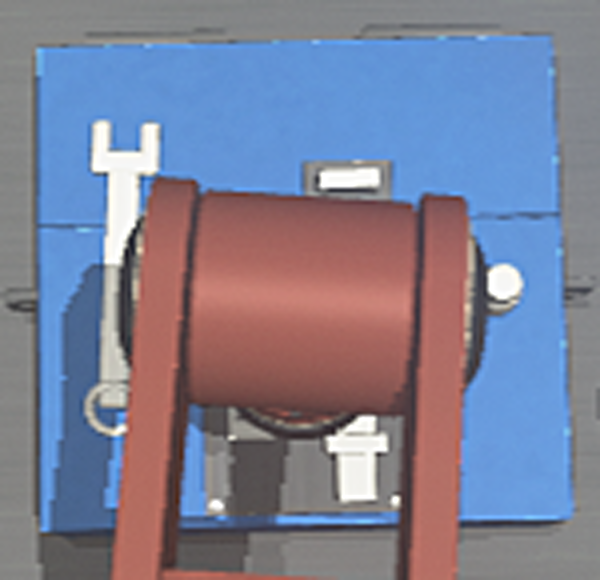

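The side view shows the near fingertip at crop (262,285), just behind the tab at (293,310). The far finger is at (222,255), over the pad. I'll measure the tips.

```bash
python3 - <<'E'
from h import *
f=np.load("/tmp/side1.npz");P=cloud(f)
b=f["frame"].astype(int).max(-1)<90
m=b&(P[...,0]>.47)&(P[...,0]<.55)&(P[...,1]>-.05)&(P[...,1]<.12)&(P[...,2]>.152)&(P[...,2]<.225)
for lo in np.arange(.152,.225,.006):
    q=P[m&(P[...,2]>=lo)&(P[...,2]<lo+.006)]
    for nm,s in(("near",q[:,1]<.032),("far",q[:,1]>=.032)):
        if s.sum()>2: print(round(lo,3),nm,s.sum(),q[s].min(0).round(3),q[s].max(0).round(3))
E
```

```text
0.17 far 9 [0.499 0.052 0.17 ] [0.512 0.054 0.176]
0.176 near 6 [ 0.499 -0.004  0.177] [0.508 0.003 0.182]
0.176 far 14 [0.495 0.05  0.177] [0.513 0.055 0.182]
0.182 near 10 [ 0.499 -0.004  0.182] [0.51  0.002 0.188]
0.182 far 15 [0.496 0.051 0.182] [0.514 0.055 0.188]
0.188 near 14 [ 0.499 -0.005  0.188] [0.511 0.002 0.194]
0.188 far 15 [0.495 0.051 0.188] [0.512 0.055 0.194]
0.194 near 9 [ 0.499 -0.005  0.194] [0.506 0.003 0.2  ]
0.194 far 19 [0.496 0.052 0.194] [0.517 0.055 0.2  ]
0.2 near 5 [ 0.499 -0.003  0.201] [0.502 0.003 0.203]
0.2 far 14 [0.495 0.05  0.201] [0.516 0.057 0.206]
0.206 near 4 [ 0.496 -0.003  0.206] [0.5   0.    0.211]
0.206 far 15 [0.495 0.05  0.206] [0.511 0.058 0.212]
0.212 near 14 [ 0.492 -0.02   0.213] [0.501 0.006 0.218]
0.212 far 24 [0.493 0.053 0.212] [0.513 0.08  0.217]
0.218 near 30 [ 0.491 -0.023  0.218] [0.514 0.006 0.224]
0.218 far 22 [0.493 0.05  0.218] [0.512 0.085 0.224]
0.224 near 6 [ 0.495 -0.024  0.224] [ 0.512 -0.001  0.225]
0.224 far 4 [0.494 0.05  0.224] [0.498 0.077 0.225]
```

Request:
{"method": "carry_out", "body": {"moves": [[[0,0,0,-0.03,0,0.3,0],[0,0,0,0,0,0.3,0],[0,0,0,0,0,0.2,0],[0,0,0,0,0,0,0],[0,0,0,0,0,0,0]]]}}

```text
time: 2.95
tool_pos: [0.5076, 0.0299, 0.1341]
tool_rot: [-0.001, 0.705, 0.709, -0.001]
contact_force: [-1.1, 0.4, 0.5]
gripper_width: 0.497
```

Request:
{"method": "carry_out", "body": {"moves": [[[0,0,0,0,0,0.05,0],[0,0,0,0,0,0.05,0],[0,0,0,0,0,0.05,0],[0,0,0,0,0,0,0],[0,0,0,0,0,0,0]]]}}

```text
time: 3.37
tool_pos: [0.5084, 0.0299, 0.1293]
tool_rot: [-0.0, 0.705, 0.709, 0.0]
contact_force: [0.5, -0.5, 0.3]
gripper_width: 0.495
```

Request:
{"method": "carry_out", "body": {"moves": [[[0,0,0,0,0,0.05,0],[0,0,0,0,0,0.05,0],[0,0,0,0,0,0,0],[0,0,0,0,0,0,0]]]}}

```text
time: 3.7
tool_pos: [0.5088, 0.0299, 0.1261]
tool_rot: [0.0, 0.705, 0.71, 0.0]
contact_force: [-1.3, -0.6, 5.0]
gripper_width: 0.498
```

Request:
{"method": "carry_out", "body": {"moves": [[[0,0,0,0,0,0.05,0],[0,0,0,0,0,0.05,0],[0,0,0,0,0,0.05,0],[0,0,0,0,0,0.05,0],[0,0,0,0,0,0,0],[0,0,0,0,0,0,0]]]}}

```text
time: 4.2
tool_pos: [0.5088, 0.0298, 0.1184]
tool_rot: [0.0, 0.705, 0.71, 0.0]
contact_force: [-3.2, 0.2, 7.1]
gripper_width: 0.501
```

```bash
cat > look.py <<'E'
import sys
from plant import state, grab_frame
from h import *
s=state();print(s["time"],s["tool_pos"],s["gripper_width"],s["contact_force"])
f=grab_frame("side");np.savez(f"/tmp/s.npz",**f)
cv2.imwrite(f"pics/{sys.argv[1]}.png",cv2.resize(f["frame"][170:260,240:350][:,:,::-1],None,fx=6,fy=6,interpolation=cv2.INTER_CUBIC))
P=cloud(f);b=f["frame"].astype(int).max(-1)>100
m=b&(abs(P[...,1]-.056)<.010)&(P[...,0]>.53)&(P[...,0]<.58)&(P[...,2]>.112)&(P[...,2]<.135);print("pad z",m.sum(),np.median(P[m][:,2]))
E
python3 look.py s2
```

```text
4.2 [0.50883146 0.02984864 0.11841006] 0.5005933690874917 [-3.19693219  0.20534951  7.10798195]
pad z 12 0.11962169269080897
```

View pics/s2.png

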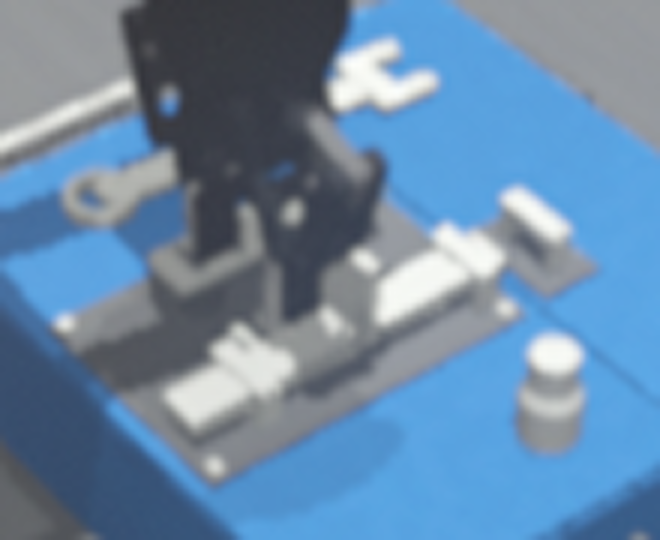

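Request:
{"method": "carry_out", "body": {"moves": [[[0,0,0,0,0,0.03,0],[0,0,0,0,0,0,0],[0,0,0,0,0.05,0,0],[0,0,0,0,0.05,0,0],[0,0,0,0,0.05,0,0],[0,0,0,0,0,0,0]]]}}

```text
time: 4.75
tool_pos: [0.5136, 0.03, 0.1166]
tool_rot: [-0.001, 0.705, 0.71, -0.001]
contact_force: [-5.9, -0.5, 8.0]
gripper_width: 0.505
```

Request:
{"method": "carry_out", "body": {"moves": [[[0,0,0,0,0.05,0,0],[0,0,0,0,0.05,0,0],[0,0,0,0,0.05,0,0],[0,0,0,0,0,0,0]]]}}

```text
time: 5.08
tool_pos: [0.5196, 0.0301, 0.1166]
tool_rot: [-0.001, 0.705, 0.71, -0.001]
contact_force: [-4.9, -0.1, 7.2]
gripper_width: 0.503
```

```bash
python3 look.py s3
```

```text
5.0833 [0.51959769 0.03008093 0.11657942] 0.5033687866309768 [-4.9388643 -0.1322619  7.1647002]
pad z 29 0.11789879584819818
```

Request:
{"method": "carry_out", "body": {"moves": [[[0,0,0,0,0.05,0,0],[0,0,0,0,0.05,0,0],[0,0,0,0,0.05,0,0],[0,0,0,0,0.05,0,0],[0,0,0,0,0,0,0]]]}}

```text
time: 5.55
tool_pos: [0.5272, 0.0301, 0.1165]
tool_rot: [-0.001, 0.705, 0.71, -0.001]
contact_force: [-7.4, -0.8, 8.5]
gripper_width: 0.503
```

```bash
python3 look.py s4
```

```text
5.55 [0.52724578 0.03013221 0.11653097] 0.5031825753532548 [-7.38422704 -0.8146015   8.53024662]
pad z 42 0.11744896771225427
```

View pics/s4.png

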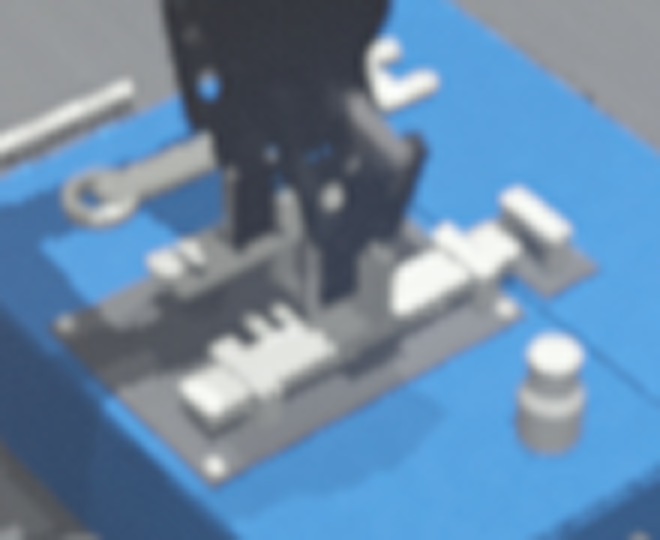

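The bolt is moving forward: its rear end has shifted from crop (205,405) to (215,395). The pad is held down, so I'll keep pushing.

Request:
{"method": "carry_out", "body": {"moves": [[[0,0,0,0,0.06,0,0],[0,0,0,0,0.06,0,0],[0,0,0,0,0.06,0,0],[0,0,0,0,0.06,0,0],[0,0,0,0,0.06,0,0],[0,0,0,0,0.06,0,0],[0,0,0,0,0.06,0,0],[0,0,0,0,0,0,0]]]}}

```text
time: 6.27
tool_pos: [0.5441, 0.0302, 0.1165]
tool_rot: [-0.001, 0.705, 0.71, -0.001]
contact_force: [-6.8, -0.1, 8.3]
gripper_width: 0.497
```

```bash
python3 look.py s5
```

```text
6.2667 [0.54405851 0.03021506 0.11646197] 0.49674946737393544 [-6.81890359 -0.11681886  8.27037207]
pad z 64 0.11743365207139422
```

Request:
{"method": "carry_out", "body": {"moves": [[[0,0,0,0,0.04,0,0],[0,0,0,0,0.04,0,0],[0,0,0,0,0.04,0,0],[0,0,0,0,0,0,0]]]}}

```text
time: 6.65
tool_pos: [0.5487, 0.0303, 0.1165]
tool_rot: [-0.002, 0.705, 0.71, -0.001]
contact_force: [-7.7, 0.2, 9.0]
gripper_width: 0.502
```

```bash
python3 look.py s6
```

```text
6.65 [0.54866955 0.03025969 0.11645762] 0.5017130273603486 [-7.73774365  0.16913759  9.02067995]
pad z 75 0.11798186161206647
```

Next I'll creep forward 1 mm at a time and feel for the end stop.

Request:
{"method": "carry_out", "body": {"moves": [[[0,0,0,0,0.03,0,0],[0,0,0,0,0.03,0,0],[0,0,0,0,0,0,0]]]}}

```text
time: 6.95
tool_pos: [0.5509, 0.0302, 0.1164]
tool_rot: [-0.002, 0.705, 0.71, -0.002]
contact_force: [-8.3, -0.7, 8.7]
gripper_width: 0.497
```

Request:
{"method": "carry_out", "body": {"moves": [[[0,0,0,0,0.03,0,0],[0,0,0,0,0.02,0,0],[0,0,0,0,0,0,0]]]}}

```text
time: 7.2
tool_pos: [0.5529, 0.0303, 0.1165]
tool_rot: [-0.002, 0.705, 0.71, -0.002]
contact_force: [-7.7, -0.8, 8.9]
gripper_width: 0.495
```

Request:
{"method": "carry_out", "body": {"moves": [[[0,0,0,0,0.02,0,0],[0,0,0,0,0.02,0,0],[0,0,0,0,0,0,0]]]}}

```text
time: 7.45
tool_pos: [0.5544, 0.0303, 0.1164]
tool_rot: [-0.002, 0.705, 0.71, -0.002]
contact_force: [-7.3, -1.1, 8.8]
gripper_width: 0.498
```

```bash
python3 look.py s7
```

```text
7.45 [0.55442575 0.03026463 0.11641638] 0.4981297955991686 [-7.30161261 -1.09609337  8.8390583 ]
pad z 96 0.11775300805999672
```

Request:
{"method": "carry_out", "body": {"moves": [[[0,0,0,0,0.02,0,0],[0,0,0,0,0.02,0,0],[0,0,0,0,0,0,0]]]}}

```text
time: 7.75
tool_pos: [0.5552, 0.0303, 0.1164]
tool_rot: [-0.003, 0.705, 0.71, -0.003]
contact_force: [-12.2, -0.2, 11.4]
gripper_width: 0.505
```

```bash
python3 look.py s8; python3 - <<'E'
from h import *
f=np.load("/tmp/s.npz");P=cloud(f);b=f["frame"].astype(int).max(-1)>70
m=b&(abs(P[...,1])<.022)&(P[...,0]>.54)&(P[...,0]<.59)&(P[...,2]>.125)&(P[...,2]<.15)
print(m.sum(),np.percentile(P[m],[5,50,95],axis=0).round(4))
m=b&(abs(P[...,1])<.022)&(P[...,0]>.6)&(P[...,2]>.097)&(P[...,2]<.112);print(m.sum(),P[m].max(0))
E
```

```text
7.75 [0.5551911  0.03027087 0.11644836] 0.5048168563940956 [-12.21973952  -0.22251323  11.3858837 ]
pad z 84 0.11783190197129784
117 [[ 0.5429 -0.0165  0.1263]
 [ 0.5561 -0.0046  0.1378]
 [ 0.5681  0.0045  0.1486]]
185 [1.45065873 0.02135967 0.11192811]
```

Request:
{"method": "carry_out", "body": {"moves": [[[0,0,0,0,0.02,0,0],[0,0,0,0,0,0,0]]]}}

```text
time: 7.97
tool_pos: [0.5552, 0.0303, 0.1164]
tool_rot: [-0.003, 0.705, 0.709, -0.003]
contact_force: [-15.6, -0.5, 13.1]
gripper_width: 0.501
```

View pics/s8.png

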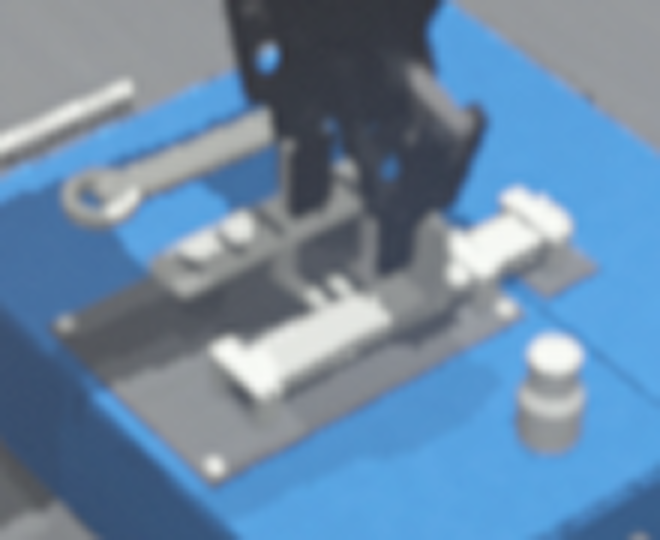

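The bolt end sits in the keeper at crop (550,215), TCP x has stalled at 0.5552 and the force is rising, so it has reached the end stop. Now I'll ease off and lift.

Request:
{"method": "carry_out", "body": {"moves": [[[0,0,0,0,-0.05,0,0],[0,0,0,0,-0.03,0,0],[0,0,0,0,-0.02,-0.1,0],[0,0,0,0,0,-0.15,0],[0,0,0,0,0,-0.3,0],[0,0,0,0,0,-0.6,0],[0,0,0,0,0,-0.8,0],[0,0,0,0,0,-0.8,0]]]}}

```text
time: 8.63
tool_pos: [0.5532, 0.0302, 0.2259]
tool_rot: [-0.001, 0.705, 0.709, -0.001]
contact_force: [0.7, 0.8, 1.4]
gripper_width: 0.503
```

Request:
{"method": "carry_out", "body": {"moves": [[[0,0,0,0,-0.8,-0.5,0],[0,0,0,0,-0.9,0,0],[0,0,0,0,-0.9,0,0],[0,0,0,0,-0.9,0,0],[0,0,0,0,0,0,0],[0,0,0,0,0,0,0],[0,0,0,0,0,0,0]]]}}

```text
time: 9.22
tool_pos: [0.4145, 0.0292, 0.2464]
tool_rot: [0.0, 0.705, 0.709, 0.0]
contact_force: [0.3, -0.7, 0.1]
gripper_width: 0.499
```

```bash
python3 look.py s9; python3 - <<'E'
from plant import grab_frame
from h import *
f=np.load("/tmp/s.npz");
for n,f in(("side",f),("top",grab_frame("top"))):
    P=cloud(f);reg=(P[...,0]>.45)&(P[...,0]<.66)&(P[...,1]>-.03)&(P[...,1]<.09)
    m=reg&(P[...,2]>.1405)&(P[...,2]<.155);print(n,"tab",m.sum(),np.median(P[m],0))
    m=reg&(P[...,2]>.115)&(P[...,2]<.134)&(P[...,1]>.04);print("pad",m.sum(),np.median(P[m],0))
cv2.imwrite("pics/top9.png",f["frame"][:,:,::-1])
E
```

```text
9.2167 [0.41448292 0.02919748 0.24637916] 0.4994042897906368 [ 0.29433603 -0.68013733  0.11286671]
pad z 119 0.1293633940551232
side tab 47 [5.66781871e-01 2.32558495e-04 1.45864289e-01]
pad 366 [0.53436108 0.05299319 0.1289587 ]
top tab 55 [0.56784781 0.00567519 0.14769236]
pad 534 [0.53976238 0.05990894 0.12955265]
```

View pics/s9.png

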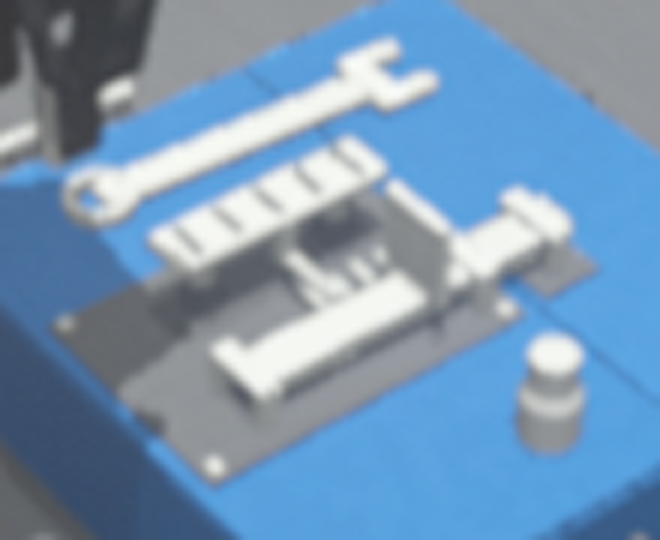

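View pics/top9.png

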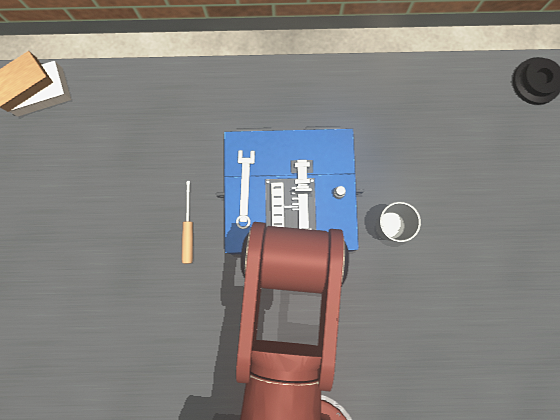

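The bolt is in the keeper at crop (550,215), the pad is up at (265,205), and the wrench, socket, tin and screwdriver sit at the same pixels as before. The arm is clear, so I'm handing in.

```bash
python3 -c "
from plant import ticket
print(ticket.job_done())"
```

```text
the job is handed in; nothing more can be done
None
```

The tool chest is bolted shut, and I handed the job in at about 9.3 s on the robot's clock. No verdict was reported.

**What I did:** One finger pressed the catch down about 11–12 mm and held it there while the other slid the bolt along in small steps. I stopped when it stalled at the end stop; the wrist force never read above about 20 N. I then eased back, lifted straight up and moved clear.

**Last checks:**
- **Bolt:** the tab moved 35.5 mm by the side camera and 36.1 mm by the top camera, so the bolt is home in the keeper.
- **Catch:** the pad measures 129.4 mm above the bench, the same as at the start, so it has sprung fully up.
- **Bystanders:** the wrench, socket, tin and screwdriver are at the same place in the pictures as before.
- **Robot:** the force reading is near zero and the arm is well clear of everything.

No check failed. The two cameras differ by about 5–7 mm in y, which stayed within the width of the pad and tab.

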